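# Walk a hard drive round square to the bench fence

### The job

The hard drive lying on its own in front of the aluminium fence points more or less end-on at it: push it round on the bench with the fingertips, working from corner to corner, until one of its long sides (either one) lies flat against the fence along its whole length, with neither end sticking out past the fence. Only push it: do not pinch, lift or tip it, and leave everything else on the bench where it is. Finish with the arm clear of it.

Things in the scene. Friction and masses are not known exactly. Their poses are not given: they have to be found in the camera images.
- drive: The loose hard drive to push: a plain box 102 mm (x) by 147 mm (y) by 26 mm high, dark casing, metal lid with round boss and white label, 0.55 to 0.95 kg; slides under a push of about 3 to 8 N, turning only little per push (its weight rests on its four corners). Origin: centre of its underside, at bench height. Long sides are its faces at x = +-51 mm. Too wide for the gripper. Starts with an end within 40 degrees of facing the fence, 25 mm or more short of it.
- fence: Aluminium bar fixed to the bench beyond the drive as seen by the robot, 270 mm long (y), 22 mm thick, 30 mm high. Origin: middle of its working face (towards robot and drive), at bench height; x points away from the drive into the bar, so the drive is at negative x; y runs along the bar, z up. Immovable.
- screw_tin: Round steel tin, 50 mm across, 34 mm high, beyond the fence's +y end; leave alone. Origin at the centre of its underside.
- puck: Black round weight with a knob, 72 mm across, 30 mm high, off the fence's -y end; leave alone. Origin at the centre of its underside.
- jar: Small glass jar, 44 mm across, 55 mm high, behind the fence; leave alone. Origin at the centre of its underside.
- screwdriver: Screwdriver 160 mm long lying behind the fence; leave alone. Origin under its middle.
- stack: Stack of three hard drives like the loose one, 102 by 147 by 79 mm high, far to the left (+y); leave alone. Origin at the centre of its underside.
Not all that is in view belongs to the job. What is meant by the drive is not orange, and is the larger of those in its own colour.

How it is judged:
By the outcome, as a careful person would: the job done as asked, in the order asked, and still so for the second after the job is handed in, with the robot touching nothing.
It also fails if it takes over 72 s, if anything falls off the work surface, if the arm or the gripper's body presses on something with over 40 N, if the wrist force passes 120 N, or if a joint passes its speed limit or range.

### The arm

A 6-joint arm with a two-finger parallel gripper is mounted at the origin on the work surface. World frame = base frame: x ahead of the robot, y to its left, z up, the work surface at z = 0. Lengths are in m, angles in rad, forces in N, time in s.
With the tool pointing down it reaches from about 0.25 to 0.8 m from the base axis. Payload 3.9 kg.
Tool frame: the origin (TCP) lies midway between the tips of the shut fingers; the grasp point (between the pads) lies 19 mm behind it; z points along the fingers, y is the line along which they close (so a half turn about z gives the same grasp; the last joint's range is limited). The gripper opens to 85 mm and grips with 20 to 120 N. Pads are 22 mm wide; open, the fingers measure 114 mm over their backs; the gripper's body (76 mm by 85 mm) begins 54 mm behind the grasp point. The pads swing forward as they close: fully open they stand 13 mm farther back than shut.
Start: joints at [-1.171, 0.26, -0.138, 1.173, 0, 1.571], TCP at [0.204, -0.484, 0.231] pointing down, gripper open.
Joint ranges: [-2.78, 2.78], [-0.83, 1.72], [-1.28, 1.37], [-1.9, 2.12], [-1.57, 1.48], [-3.14, 3.14]. Speed limits (rad/s): [2.57, 2.57, 3.14, 3.14, 3.14, 3.14].

### API

Orientations are given as a rotation vector (axis times angle).
In Python, from cell import env gives the robot as it stands.
- The arm moves only by the tool move_arm, never from a script. Its argument "targets" is one flat list of numbers, 6 for each row, row after row: the shift along the tool's x, y, z in cm, then the turn, a rotation vector about the tool's x, y, z in degrees. In form: [x, y, z, wx, wy, wz, x, y, z, wx, wy, wz, ...]. A call has 1 to 5 rows; each row shifts and turns the commanded pose from where the row before left it, along the tool's axes as they then stand; what a row does not reach is not made up. A row lasts 1/10 s, in which the tool goes at most 50 mm and 8.59 degrees, less where a joint would pass 70% of its speed; a pose out of reach is approached as far as the arm can. A call with a gripper value outside its range is refused whole. "jaw" is the closure, from -1 (fully open) to 1 (shut), so that 0 is half open, set as the call begins (left out, the last holds). The fingers move at their own pace and stop on an object; the grip force is fixed at half the most. Time passes only in rows, so rows that do not move let the fingers close. It gives the time, the measured TCP pose, the force, the opening and the grip force at its end, in the units of the state.
- env.observe(): the state, without advancing time (a new reading comes with each control period).
- env.camera(name): name is "scene" or "top" or "wrist"; returns the picture (420x560x3 uint8, red, green, blue); there is no depth.
- env.camera_params(name): a dict with "K" (3x3 intrinsics, pixels), "dist" ([k1, k2, p1, p2, k3] as OpenCV has them; the pictures are not rectified), "R" (3x3) and "t" (3): a world point X has camera coordinates R X + t. Camera axes: x right, y down, z forward; pixel columns grow to the right and rows downward; lengths in m; the calibration is good to about 2 mm. A picture is of the moment at which its call begins: read the wrist's pose just before it. camera_params takes no time and is no camera call; for the wrist camera it gives the pose at the moment of the call.
- env.hand_in(): hands the job in; it is judged then, once.
The state is a dict: "clock": time; "joints": joint angles; "joint_vel": joint speeds; "effort": joint torques, N m; "position": TCP position; "tcp_rot": TCP orientation; "ft_force": force on the tool from outside, world axes, zero at the start; "moment": the same for the moment, N m; "gripper_width": finger opening in m; "finger_force": force on a finger pad.
Only numpy, scipy, OpenCV 4.12 (cv2) and the standard library are available. Lean on these libraries where they do the work, as an engineer would, in place of code of your own. Each camera call takes 0.05 s, during which the arm holds its last target. There are 200 camera calls.

## Working session

There is one attempt and no reset: what is moved stays moved. The work goes in short steps, Python scripts to look and compute and a tool call to move; the robot and the scene stay as the last step left them, time stands still between calls to the robot, and variables do not carry over. Pictures are saved under pics/ and viewed, at most 10 in all, crops included, and the job is handed in when it is done.

Besides the shell and the picture viewer there is one more tool, called after "Emit:" as name(argument=value, ...), one argument or row to a line, values as JSON. move_arm: Moves the arm, as the interface text tells. Its arguments: {"type":"object","properties":{"targets":{"type":"array","items":{"type":"number"}},"jaw":{"type":"number"}},"required":["targets"]}

```bash
mkdir -p pics; cat > h.py <<'E'
import numpy as np,cv2
from cell import env
def snap(n,f):
    im=env.camera(n); cv2.imwrite('pics/'+f,im[:,:,::-1]); return im
def ray(n,uv,z):
    p=env.camera_params(n);K=np.array(p['K']);R=np.array(p['R']);t=np.array(p['t'])
    u=cv2.undistortPoints(np.array(uv,float).reshape(-1,1,2),K,np.array(p['dist'])).reshape(-1,2)
    d=np.c_[u,np.ones(len(u))]@R; c=-R.T@t
    return c+d*((z-c[2])/d[:,2])[:,None]
E
python3 - <<'E'
from h import *
a=snap('top','t1.png');b=snap('scene','s1.png')
o=env.observe();print(o['position'],o['tcp_rot'],o['clock'])
for n in('top','scene'):
    p=env.camera_params(n);print(n,-np.array(p['R']).T@p['t'])
E
```

```text
[ 0.20413131 -0.48302674  0.23055342] [-3.07733155e+00 -6.23577500e-01  5.37090757e-04] 0.1
top [0.46270397 0.07715067 1.34728539]
scene [1.06614881 0.54533684 0.77864181]
```

View pics/t1.png

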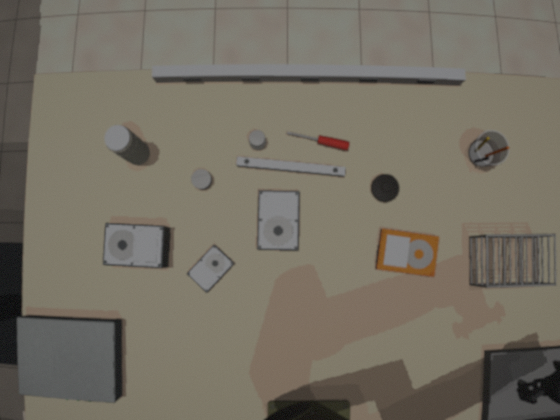

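View pics/s1.png

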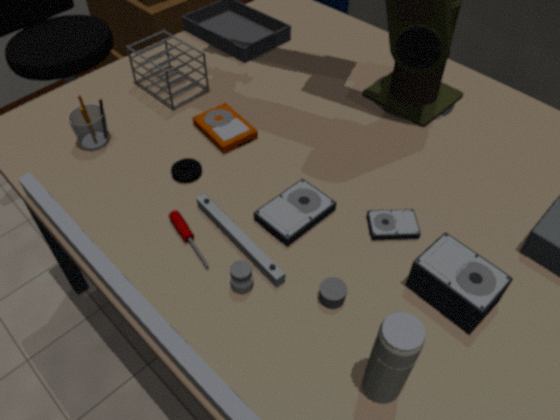

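The top view shows the drive at about (258–299, 190–250), the fence from (237,160) to (345,172), the puck at (385,188), the tin at (202,179) and a small decoy drive at (211,268). Next I measure the corners.

```bash
cat >> h.py <<'E'
def boxes(im,show=True):
    f=cv2.cvtColor(im,cv2.COLOR_RGB2LAB).astype(float)
    m=((f[:,:,2]<137)).astype(np.uint8)
    cs,_=cv2.findContours(m,cv2.RETR_EXTERNAL,cv2.CHAIN_APPROX_NONE)
    return m,[c for c in cs if 300<cv2.contourArea(c)<6000]
E
python3 - <<'E'
from h import *
im=cv2.imread('pics/t1.png')[:,:,::-1].copy()
L=cv2.cvtColor(im,cv2.COLOR_RGB2LAB)
print([L[p[1],p[0]].tolist() for p in [(270,210),(228,220),(310,220),(290,240),(300,220),(270,162),(278,230),(278,252)]])
m,cs=boxes(im)
for c in cs:
    r=cv2.minAreaRect(c);print(np.round(r[0]),np.round(r[1]),r[2],cv2.contourArea(c))
    b=cv2.boxPoints(r)
    for z in(0.026,):print(np.round(ray('top',b,z)[:,:2],4).tolist(), np.round(ray('top',[r[0]],z),3))
cv2.imwrite('pics/m.png',np.hstack([cv2.resize(im[140:300,180:400,::-1],None,fx=3.6,fy=3.6,interpolation=cv2.INTER_CUBIC)]))
E
```

```text
[[141, 128, 128], [133, 128, 137], [134, 127, 138], [138, 128, 127], [123, 128, 137], [142, 128, 128], [68, 129, 127], [134, 127, 139]]
[210. 268.] [31. 43.] 43.15238952636719 1235.0
[[0.4172, 0.309], [0.4955, 0.2369], [0.4444, 0.181], [0.3665, 0.2528]] [[0.431 0.245 0.026]]
[409. 252.] [47. 30.] 7.125016689300537 1189.5
[[0.4428, -0.1788], [0.5156, -0.1885], [0.5009, -0.3072], [0.4276, -0.297]] [[ 0.472 -0.242  0.026]]
[512. 260.] [55. 89.] 90.0 4611.0
[[0.5186, -0.3967], [0.517, -0.6473], [0.3741, -0.6454], [0.3812, -0.3953]] [[ 0.448 -0.517  0.026]]
[138. 246.] [72. 45.] 3.012787342071533 2971.0
[[0.4312, 0.5218], [0.5432, 0.5186], [0.5355, 0.3335], [0.4255, 0.3374]] [[0.484 0.427 0.026]]
[278. 220.] [62. 44.] 90.0 2566.0
[[0.6261, 0.1343], [0.6266, 0.026], [0.4745, 0.0258], [0.4739, 0.133]] [[0.55  0.08  0.026]]
[384. 188.] [28. 29.] 90.0 640.5
[[0.6652, -0.1479], [0.6658, -0.2212], [0.5957, -0.2198], [0.5954, -0.147]] [[ 0.63  -0.184  0.026]]
[202. 179.] [24. 21.] 26.56505012512207 383.5
[[0.6405, 0.3086], [0.6878, 0.2861], [0.6607, 0.2314], [0.6137, 0.2539]] [[0.651 0.27  0.026]]
[290. 166.] [111.  13.] 5.710593223571777 1232.0
[[0.6808, 0.1885], [0.7129, 0.1858], [0.6864, -0.0888], [0.6544, -0.0853]] [[0.683 0.05  0.026]]
[489. 150.] [37. 42.] 45.0 1180.5
[[0.7243, -0.3848], [0.8053, -0.4714], [0.737, -0.5421], [0.6571, -0.4536]] [[ 0.73  -0.462  0.026]]
[257. 140.] [22. 19.] 75.96376037597656 314.5
[[0.7711, 0.1624], [0.7828, 0.1172], [0.7282, 0.1035], [0.7166, 0.1484]] [[0.75  0.133 0.026]]
[130. 146.] [60. 30.] 32.0053825378418 1402.5
[[0.7431, 0.5446], [0.8091, 0.5057], [0.7252, 0.3691], [0.6608, 0.4076]] [[0.734 0.456 0.026]]
```

View pics/m.png

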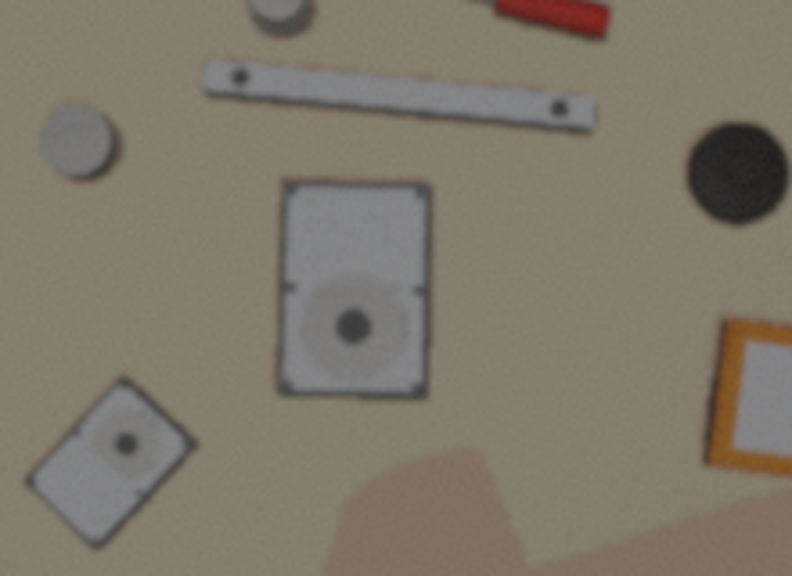

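Emit:
move_arm(
  targets=[0, 0, 0, 0, 0, 7.6, 0, 0, 0, 0, 0, 7.6, 0, 0, 0, 0, 0, 7.6, 1.8, -4, 0, 0, 0, 0, 1.8, -4, 0, 0, 0, 0],
  jaw=1,
)

```text
clock: 0.6
position: [0.2401, -0.403, 0.2305]
tcp_rot: [-3.14, 0.001, 0.0]
ft_force: [1.2, -0.1, 0.0]
gripper_width: 0.0124
finger_force: 0.0
```

Emit:
move_arm(
  targets=[1.8, -4, 0, 0, 0, 0, 1.8, -4, 0, 0, 0, 0, 1.8, -4, 0, 0, 0, 0, 1.8, -4, 0, 0, 0, 0, 1.8, -4, 0, 0, 0, 0],
)

```text
clock: 1.1
position: [0.3299, -0.2016, 0.2311]
tcp_rot: [-3.141, -0.002, 0.0]
ft_force: [1.8, 0.1, -0.1]
gripper_width: -0.0003
finger_force: 0.0
```

Emit:
move_arm(
  targets=[1.8, -4, 0, 0, 0, 0, 1.8, -4, 0, 0, 0, 0, 1.8, -4, 0, 0, 0, 0, 1.8, -4, 0, 0, 0, 0, 1.8, -4, 0, 0, 0, 0],
)

```text
clock: 1.6
position: [0.4195, -0.0014, 0.2311]
tcp_rot: [3.141, 0.003, -0.0]
ft_force: [0.1, -0.1, -0.5]
gripper_width: -0.0
finger_force: 0.0
```

Emit:
move_arm(
  targets=[1.8, -4, 1, 0, 0, 0, 1.8, -4, 1, 0, 0, 0, 1.8, -4, 2, 0, 0, 0, 1.8, -4, 4, 0, 0, 0, 0, 0, 0, 0, 0, 0],
)

```text
clock: 2.1
position: [0.4862, 0.0759, 0.1577]
tcp_rot: [-3.068, -0.17, 0.017]
ft_force: [-0.3, -0.9, 0.5]
gripper_width: -0.0002
finger_force: 0.0
```

```bash
python3 - <<'E'
from h import *
o=env.observe();print(np.round(o['joints'],3),o['position'],o['tcp_rot'])
E
```

```text
[ 0.11   0.254 -0.349  0.975  0.07   3.141] [0.48621234 0.07592815 0.15769929] [-3.06783119 -0.16951267  0.01683409]
```

Emit:
move_arm(
  targets=[0, 0, 0, 0, 0, -8.4, 0, 0, 0, 0, 0, -8.4, 0, 0, 0, 0, 0, -8.4, 0, 0, 0, 0, 0, -8.4, 0, 0, 0, 0, 0, -8.4],
)

```text
clock: 2.6
position: [0.4868, 0.0741, 0.1623]
tcp_rot: [-2.804, -1.264, -0.031]
ft_force: [0.6, -0.3, 0.0]
gripper_width: 0.0001
finger_force: 0.0
```

Emit:
move_arm(
  targets=[0, 0, 0, 0, 0, -8.4, 0, 0, 0, 0, 0, -8.4, 0, 0, 0, 0, 0, -8.4, 0, 0, 0, 0, 0, -8.4, 0, 0, 0, 0, 0, -8.4],
)

```text
clock: 3.1
position: [0.4868, 0.0741, 0.1624]
tcp_rot: [-2.173, -2.192, -0.065]
ft_force: [-0.2, 1.0, -0.5]
gripper_width: 0.0001
finger_force: 0.0
```

```bash
cat >> h.py <<'E'
from scipy.spatial.transform import Rotation as Rn
def goal(x,y,z,psi):
    "tool-frame shift (cm), turn (deg) to reach world pose, tool x at yaw psi"
    o=env.observe();R=Rn.from_rotvec(o['tcp_rot']);a=np.radians(psi)
    c,s=np.cos(a),np.sin(a)
    G=Rn.from_matrix([[c,s,0],[s,-c,0],[0,0,-1]])
    print(o['position'],np.round(R.inv().apply(np.array([x,y,z])-o['position'])*100,2),np.round((R.inv()*G).as_rotvec(degrees=True),2),o['clock'])
E
python3 - <<'E'
from h import *
goal(.49,.16,.1,90);print(env.observe()['joints'])
E
```

```text
[0.4868146  0.07407646 0.16236678] [8.15 0.45 6.8 ] [-0.47 -3.89  0.5 ] 3.1
[ 0.10649118  0.2468723  -0.34583696  0.9793368   0.06844697  1.66846765]
```

Emit:
move_arm(
  targets=[0, 0, 0, -0.5, -3.9, 0.5, 4.3, 0, 0, 0, 0, 0, 4.3, 0, 2.5, 0, 0, 0, 0.3, 0, 4.5, 0, 0, 0, 0, 0.3, 4, 0, 0, 0],
)

```text
clock: 3.6
position: [0.491, 0.1649, 0.0517]
tcp_rot: [2.224, 2.217, 0.003]
ft_force: [0.8, -0.1, -0.6]
gripper_width: -0.0
finger_force: 0.0
```

Emit:
move_arm(
  targets=[0, 0, 3, 0, 0, 0, 0, 0, 1, 0, 0, 0, -1, 0, 0, 0, 0, 0, -1, 0, 0, 0, 0, 0, -1, 0, 0, 0, 0, 0],
)

```text
clock: 4.1
position: [0.4916, 0.1337, 0.0133]
tcp_rot: [-2.227, -2.215, -0.006]
ft_force: [-2.5, 3.4, 0.7]
gripper_width: -0.0003
finger_force: 1.8
```

Emit:
move_arm(
  targets=[-1, 0.1, 0, 0, 0, 0, -1, 0.1, 0, 0, 0, 0, -1, 0.2, 0, 0, 0, 0, -1, 0.2, 0, 0, 0, 0, 0, 0, 0, 0, 0, 0],
)

```text
clock: 4.6
position: [0.4966, 0.0926, 0.0128]
tcp_rot: [2.229, 2.214, 0.002]
ft_force: [-0.9, 0.8, -0.2]
gripper_width: 0.0003
finger_force: 0.8
```

```bash
cat >> h.py <<'E'
FA=np.degrees(np.arctan2(.2738,.0264))
def drive(f):
    im=snap('top',f)
    m,cs=boxes(im)
    for c in cs:
        ctr=ray('top',[cv2.minAreaRect(c)[0]],.026)[0]
        if .42<ctr[0]<.66 and -.12<ctr[1]<.21 and cv2.contourArea(c)>1400:
            P=ray('top',c.reshape(-1,2),.026)[:,:2].astype(np.float32)*1000
            r=cv2.minAreaRect(P);b=cv2.boxPoints(r)
            e=b[1]-b[0] if np.linalg.norm(b[1]-b[0])>np.linalg.norm(b[2]-b[1]) else b[2]-b[1]
            print('ctr',np.round(r[0],1),np.round(r[1],0),'long axis yaw',np.degrees(np.arctan2(e[1],e[0]))%180,np.round(b).tolist())
    return im
E
python3 - <<'E'
from h import *
drive('t2.png');goal(.5,.06,.01,90)
E
```

```text
[0.49692592 0.0927691  0.01263906] [-3.27  0.33  0.26] [ 0.09 -0.02 -0.39] 4.65
```

View pics/t2.png

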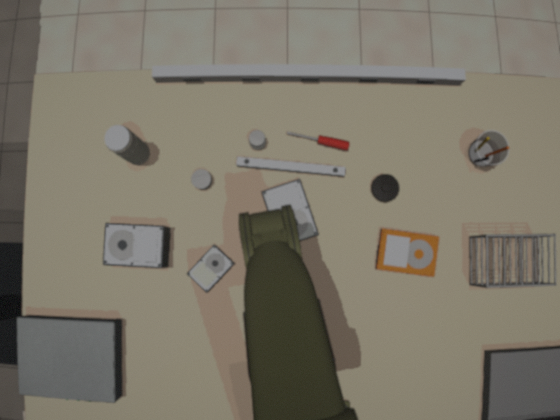

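The arm hides the drive's near end. Its far corners are at about (263,192) and (300,180), and its right side runs to (318,237), so it has turned about 17°. I'll back off by lifting straight up and measure with the scene camera.

```bash
cat >> h.py <<'E'
def lid(f,n='scene',seed=None):
    im=snap(n,f);L=cv2.cvtColor(im,cv2.COLOR_RGB2LAB)
    m=((L[:,:,2]<133)&(L[:,:,0]>85)).astype(np.uint8)
    m=cv2.morphologyEx(m,cv2.MORPH_OPEN,np.ones((3,3)))
    cs,_=cv2.findContours(m,cv2.RETR_EXTERNAL,cv2.CHAIN_APPROX_NONE)
    for c in cs:
        if cv2.contourArea(c)<300: continue
        P=ray(n,c.reshape(-1,2),.026)[:,:2].astype(np.float32)*1000
        r=cv2.minAreaRect(P);
        if not(430<r[0][0]<670 and -150<r[0][1]<200): continue
        b=cv2.boxPoints(r)
        e=b[1]-b[0] if np.linalg.norm(b[1]-b[0])>np.linalg.norm(b[2]-b[1]) else b[2]-b[1]
        print('ctr',np.round(r[0],1),np.round(r[1],0),'yaw',round(float(np.degrees(np.arctan2(e[1],e[0]))%180),1),np.round(b).tolist())
    return im
E
python3 - <<'E'
from h import *
print(ray('top',[(263,192),(300,180),(318,237)],.026)[:,:2])
lid('s2.png')
E
```

```text
[[ 0.61877584  0.11703546]
 [ 0.64900547  0.02604805]
 [ 0.50882512 -0.01815001]]
ctr [573.1  48.7] [133.  97.] yaw 18.5 [[495.0, 74.0], [526.0, -18.0], [651.0, 24.0], [621.0, 116.0]]
```

View pics/s2.png

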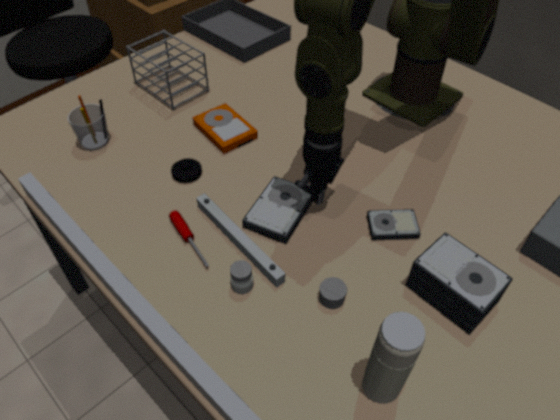

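Emit:
move_arm(
  targets=[0.5, 0, -1, 0, 0, 0, 0, 0, -4.5, 0, 0, 0, -2.6, 3.5, 0, 0, 0, 0, -2.6, 3.5, 0, 0, 0, 0, -2.6, 3.5, 0, 0, 0, 0],
)

```text
clock: 5.2
position: [0.6037, 0.0199, 0.0686]
tcp_rot: [2.224, 2.215, 0.004]
ft_force: [0.9, 0.8, -1.0]
gripper_width: 0.0004
finger_force: 0.0
```

Emit:
move_arm(
  targets=[-2.5, 3.5, 0, 0, 0, 0, 0, 0, 0, 0, 0, -8.5, 0, 0, 0, 0, 0, -8.5, 0, 0, 0, 0, 0, -1.5, 0, 0, 0, 0, 0, 0],
)

```text
clock: 5.7
position: [0.6365, -0.0047, 0.0672]
tcp_rot: [1.844, 2.542, 0.001]
ft_force: [0.5, 0.2, -0.1]
gripper_width: 0.0001
finger_force: 0.0
```

```bash
python3 - <<'E'
from h import *
lid('s3.png');goal(.637,-.006,.012,108.5)
E
```

```text
ctr [568.4  47. ] [142.  97.] yaw 18.6 [[486.0, 70.0], [516.0, -22.0], [651.0, 24.0], [620.0, 116.0]]
[ 0.63629602 -0.00459556  0.06712043] [-0.15  0.02  5.51] [ 0.06  0.01 -0.4 ] 5.75
```

Emit:
move_arm(
  targets=[0, 0, 2.7, 0, 0, 0, 0, 0, 2.8, 0, 0, 0, 0.9, 0, 0, 0, 0, 0, 1, 0, 0, 0, 0, -3.4, 1, 0, 0, 0, 0, -3.4],
)

```text
clock: 6.25
position: [0.6276, 0.0227, 0.0128]
tcp_rot: [1.685, 2.648, 0.001]
ft_force: [2.3, -2.5, -2.0]
gripper_width: -0.0
finger_force: 1.4
```

Emit:
move_arm(
  targets=[1, 0, 0, 0, 0, -3.4, 1, 0, 0, 0, 0, -3.4, 1, 0, 0, 0, 0, -3.4, 1, 0, 0, 0, 0, -3.4, 1, 0, 0, 0, 0, -3.4],
)

```text
clock: 6.75
position: [0.6025, 0.0656, 0.0137]
tcp_rot: [1.273, 2.866, 0.003]
ft_force: [3.1, -1.6, -1.8]
gripper_width: -0.0
finger_force: 1.4
```

```bash
python3 - <<'E'
from h import *
lid('s4.png');goal(.637,-.006,.012,132)
E
```

```text
ctr [530.   83.5] [142.  91.] yaw 41.4 [[447.0, 71.0], [507.0, 2.0], [613.0, 96.0], [553.0, 165.0]]
[0.60088705 0.06691369 0.01358268] [-7.82 -2.23  0.16] [0.19 0.09 0.26] 6.8
```

Emit:
move_arm(
  targets=[-0.8, 0, 0, 0, 0, 0, 0, 0, -4.8, 0, 0, 0, 3.4, -2.4, -0.5, 0, 0, 0, 3.4, -2.4, 0, 0, 0, 0, 3.4, -2.4, 0, 0, 0, 0],
)

```text
clock: 7.3
position: [0.4837, 0.0863, 0.0658]
tcp_rot: [1.281, 2.867, 0.003]
ft_force: [-0.6, 0.8, 0.6]
gripper_width: 0.0
finger_force: 0.0
```

Emit:
move_arm(
  targets=[3.4, -2.4, 0, 0, 0, 0, 0, 0, 0, 0, 0, 0, 0, 0, 2.5, 0, 0, 0, 0, 0, 2.8, 0, 0, 0, -1, 0, 0, 0, 0, 0],
)

```text
clock: 7.8
position: [0.4468, 0.0879, 0.0096]
tcp_rot: [-1.275, -2.864, 0.004]
ft_force: [-3.0, 0.6, -1.8]
gripper_width: 0.0003
finger_force: 1.3
```

Emit:
move_arm(
  targets=[-1, 0, 0, 0, 0, -3.4, -1, 0, 0, 0, 0, -3.4, -1, 0, 0, 0, 0, -3.4, -1, 0, 0, 0, 0, -3.4, -1, 0, 0, 0, 0, -3.4],
)

```text
clock: 8.3
position: [0.4868, 0.054, 0.0121]
tcp_rot: [-0.838, -3.025, 0.002]
ft_force: [-2.2, -0.4, -1.4]
gripper_width: 0.0001
finger_force: 1.3
```

```bash
python3 - <<'E'
from h import *
lid('s5.png');goal(.637,-.006,.012,150)
E
```

```text
ctr [565.5  71.3] [143.  96.] yaw 64.1 [[491.0, 28.0], [577.0, -14.0], [640.0, 115.0], [554.0, 156.0]]
[0.48917439 0.05337646 0.01242629] [-15.73   2.5    0.05] [-0.04  0.04 -0.92] 8.35
```

Emit:
move_arm(
  targets=[-1, 0, 0, 0, 0, -4, -1, 0, 0, 0, 0, -4, -1, 0, 0, 0, 0, -4, -0.8, 0, 0, 0, 0, -4, 0, 0, 0, 0, 0, 0],
)

```text
clock: 8.85
position: [0.5223, 0.0379, 0.0124]
tcp_rot: [0.414, 3.114, -0.001]
ft_force: [-1.2, -0.6, 0.3]
gripper_width: 0.0002
finger_force: 0.5
```

```bash
python3 - <<'E'
from h import *
lid('s6.png');goal(.50,.07,.012,174.5)
E
```

```text
ctr [593.3  72.8] [142.  96.] yaw 79.0 [[533.0, 12.0], [627.0, -6.0], [654.0, 134.0], [560.0, 152.0]]
[0.52243501 0.03835116 0.01232753] [2.99 2.47 0.03] [ 0.    0.04 -9.69] 8.9
```

View pics/s6.png

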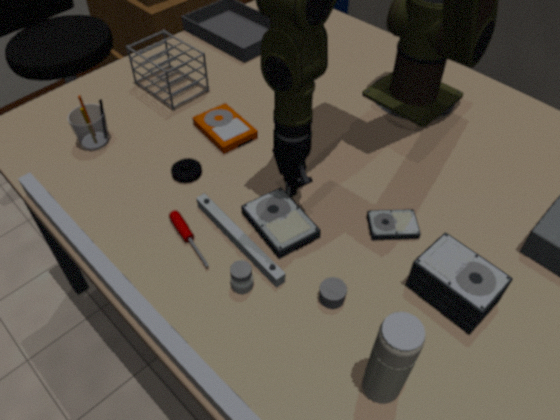

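Emit:
move_arm(
  targets=[0.5, 0, 0, 0, 0, 0, 0, 0, 0, 0, 0, -8.5, 0, 0, 0, 0, 0, -1.2, -1, 0, 0, 0, 0, 0, -1, 0, 0, 0, 0, 0],
)

```text
clock: 9.4
position: [0.5344, 0.0381, 0.0114]
tcp_rot: [-0.149, -3.134, 0.002]
ft_force: [-6.7, -2.4, 3.1]
gripper_width: 0.0001
finger_force: 3.0
```

Emit:
move_arm(
  targets=[-0.8, 0, 0, 0, 0, 0, -0.6, 0, 0, 0, 0, 0, 0, 0, 0, 0, 0, 0],
)

```text
clock: 9.7
position: [0.5504, 0.0366, 0.0112]
tcp_rot: [-0.149, -3.136, 0.002]
ft_force: [-2.2, -2.0, 1.4]
gripper_width: 0.0001
finger_force: 1.3
```

```bash
python3 - <<'E'
from h import *
im=lid('s7.png');goal(.55,.07,.012,174.5)
cv2.imwrite('pics/c7.png',cv2.resize(im[170:300,170:350,::-1],None,fx=4,fy=4,interpolation=cv2.INTER_CUBIC))
E
```

```text
ctr [612.2  79. ] [142.  98.] yaw 88.9 [[562.0, 9.0], [660.0, 7.0], [663.0, 149.0], [565.0, 151.0]]
[0.55038359 0.03676038 0.0112006 ] [ 0.35  3.31 -0.08] [-0.05 -0.07  0.08] 9.75
```

View pics/c7.png

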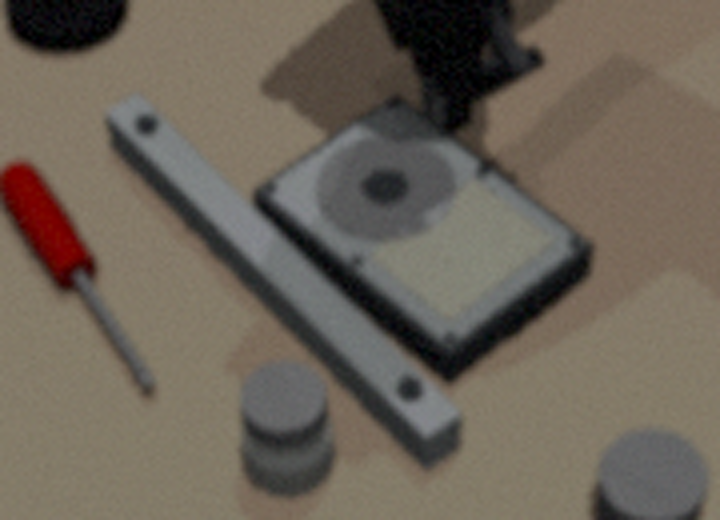

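Emit:
move_arm(
  targets=[0.8, 0, 0, 0, 0, 0, 0, 4, 0, 0, 0, 0, 0, 3.8, 0, 0, 0, 0, -0.8, 0, 0, 0, 0, 0, -0.5, 0, 0, 0, 0, 0],
)

```text
clock: 10.25
position: [0.5616, 0.1177, 0.0118]
tcp_rot: [-0.14, -3.137, -0.007]
ft_force: [-4.8, 3.2, 3.0]
gripper_width: -0.0001
finger_force: 2.9
```

Emit:
move_arm(
  targets=[-0.4, 0, 0, 0, 0, 0, -0.3, 0, 0, 0, 0, 0, 0, 0, 0, 0, 0, 0],
)

```text
clock: 10.55
position: [0.5661, 0.1166, 0.0115]
tcp_rot: [-0.142, -3.132, -0.009]
ft_force: [-8.6, 6.9, 4.2]
gripper_width: -0.0
finger_force: 4.2
```

```bash
python3 - <<'E'
from h import *
im=lid('s8.png');goal(.566,.07,.012,174.5)
E
```

```text
ctr [636.4  48.9] [272. 119.] yaw 85.1 [[566.0, -82.0], [684.0, -92.0], [707.0, 179.0], [589.0, 190.0]]
[0.56606017 0.11655245 0.01142805] [-0.42 -4.64 -0.09] [ 0.32 -0.37  0.3 ] 10.6
```

Emit:
move_arm(
  targets=[0.8, 0, 0, 0, 0, 0, 0, -4, 0, 0, 0, 0, -0.8, 0, 0, 0, 0, 0, -0.3, 0, 0, 0, 0, 0, -0.3, 0, 0, 0, 0, 0],
)

```text
clock: 11.1
position: [0.5627, 0.0722, 0.0106]
tcp_rot: [-0.146, -3.122, 0.003]
ft_force: [-21.0, -0.8, 15.9]
gripper_width: 0.0002
finger_force: 10.3
```

Emit:
move_arm(
  targets=[-0.3, 0, 0, 0, 0, 0, 0, 0, 0, 0, 0, 0],
)

```text
clock: 11.3
position: [0.5626, 0.0723, 0.0103]
tcp_rot: [-0.145, -3.117, 0.003]
ft_force: [-21.6, -1.1, 16.8]
gripper_width: -0.0001
finger_force: 11.0
```

Emit:
move_arm(
  targets=[1, 0, 0, 0, 0, 0, 2, 0, 0, 0, 0, 0, 3, 0, -2, 0, 0, 0, 3, 0, -3, 0, 0, 0, 3, -2, -3, 0, 0, 0],
)

```text
clock: 11.8
position: [0.4541, 0.0658, 0.0925]
tcp_rot: [0.142, 3.135, 0.003]
ft_force: [0.4, -1.0, 0.4]
gripper_width: 0.0003
finger_force: 0.0
```

Emit:
move_arm(
  targets=[1, -4, -2, 0, 0, 0, 1, -4, 0, 0, 0, 0, 0, -4, 0, 0, 0, 0, 0, -4, 0, 0, 0, 0, 0, -4, 0, 0, 0, 0],
)

```text
clock: 12.3
position: [0.4165, -0.1347, 0.1124]
tcp_rot: [0.145, 3.134, -0.001]
ft_force: [1.5, -0.8, 0.6]
gripper_width: -0.0003
finger_force: 0.0
```

```bash
python3 - <<'E'
from h import *
im=snap('scene','s9.png');t=snap('top','t9.png')
f=lambda i,a,b,c,d:cv2.resize(i[a:b,c:d,::-1],(500,300),interpolation=cv2.INTER_CUBIC)
cv2.imwrite('pics/c9.png',np.vstack([f(im,180,294,170,360),f(t,130,250,190,390)]))
L=cv2.cvtColor(im,cv2.COLOR_RGB2LAB)
goal(.566,.07,.012,174.5)
E
```

```text
[ 0.4167383  -0.13720268  0.11232329] [-12.75  22.12  10.05] [-0.12  0.28 -0.19] 12.4
```

View pics/c9.png

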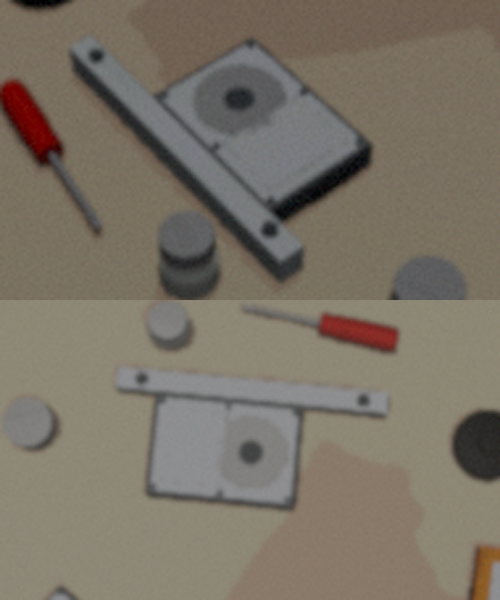

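Both views show the drive's long side flat on the fence. In the lower crop the drive spans columns 155–300 and the fence 117–388, so neither end sticks out. Nothing else has moved and the arm is clear, so I'm handing in.

```bash
python3 -c "
from cell import env
print(env.hand_in())"
```

```text
the job is handed in; nothing more can be done
None
```

The drive now has a long side flat against the fence and neither end sticks out; the arm is clear, nothing else moved in the images, and the job was handed in at about 12 s (verdict not shown).

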